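# Feel out the concealed release of a drawer case

### The arm

A 6-joint arm with a two-finger parallel gripper is mounted at the origin on a cart in front of the work surface, level with it; the furniture and walls round the work are solid. World frame = base frame: x ahead of the robot, y to its left, z up, the work surface at z = 0. Lengths are in m, angles in rad, forces in N, time in s.
With the tool pointing down it reaches from about 0.35 to 0.775 m from the base axis. Payload 5.5 kg.
Tool frame: the origin (TCP) lies midway between the tips of the shut fingers; the grasp point (between the pads) lies grip_point_offset behind it (grip_point_offset is the distance from the TCP to the grasp point, in m); z points along the fingers, y is the direction in which the jaws open and shut (so a half turn about z gives the same grasp; the last joint's range is limited). The gripper opens to 85 mm and grips with 20 to 120 N. Pads are 22 mm wide; open, the fingers measure 114 mm over their backs; the gripper's body (76 mm by 85 mm) begins 54 mm behind the grasp point. The pads swing forward as they close: fully open they stand 13 mm farther back than shut.
Start: joints at [-1.302, 0.313, 0.046, 1.304, 0, 1.431], TCP at [0.229, -0.528, 0.231] pointing down, gripper open.
Joint ranges: [-2.76, 2.76], [-0.86, 1.69], [-1.03, 1.26], [-2.2, 2.34], [-1.47, 1.5], [-3.14, 3.14]. Speed limits (rad/s): [2.57, 2.57, 3.14, 3.14, 3.14, 3.14].

### API

Orientations are given as a unit quaternion [w, x, y, z].
In Python, from workcell import * gives the robot as it stands.
- The arm moves only by the tool send_rows, never from a script. Its argument "series" is one flat list of numbers, 7 for each row, row after row: the shift along the tool's x, y, z in cm, then the turn, a rotation vector about the tool's x, y, z in degrees, then the opening, from 0 (shut) to 1 (fully open). A call has 1 to 10 rows; each row is the pose to reach, as a shift and turn from the pose commanded when the call began, along the tool's axes at that moment; what a row does not reach only later rows make up. A row lasts 1/12 s, in which the tool goes at most 41.7 mm and 7.16 degrees, less where a joint would pass 70% of its speed; a pose out of reach is approached as far as the arm can. A call with a gripper value outside its range is refused whole. The fingers move at their own pace and stop on an object; "newtons" is the grip in N (left out, the last holds). Time passes only in rows, so rows that repeat a pose let the fingers close. It gives the time, the measured TCP pose, the force and the opening at its end, in the units of the state.
- get_state(): the state, without advancing time (a new reading comes with each control period).
- read_camera(name): name is "scene" or "top" or "wrist"; returns the picture (400x640x3 uint8, blue, green, red); there is no depth.
- camera_info(name): a dict with "K" (3x3 intrinsics, pixels), "D" ([k1, k2, p1, p2, k3] as OpenCV has them; the pictures are not rectified), "xyz" and "attitude" of the camera in the world. Camera axes: x right, y down, z forward; pixel columns grow to the right and rows downward; lengths in m; the calibration is good to about 2 mm. A picture is of the moment at which its call begins: read the wrist's pose just before it. camera_info takes no time and is no camera call; for the wrist camera it gives the pose at the moment of the call.
- hand_in(): hands the job in, once; it reports no verdict.
Trained networks look in the newest picture that a camera, given by its name, has taken for a name from the list of things; names that differ only in an ending like _2 or _b are one class to them, and where a whole thing is asked for, a point or a joint stands for the part that bears it (a point fixed in the world has none). Each returns a list of dicts, best first, with "p" (0 to 1); they miss things now and then, are a little off and sometimes report something else, mostly with a low value. They report only what shows in the picture. A call takes as long as a camera call. They do not tell look-alikes from the thing itself.
- silhouettes(camera, label): "pixels" (400x640 bool, what is visible of it) and "box" ([left, top, width, height] in pixels, round what is visible of it).
The state is a dict: "clock": time; "joint_pos": joint angles; "qvel": joint speeds; "tau": joint torques, N m; "tcp_pos": TCP position; "orientation": TCP orientation; "wrist_force": force on the tool from outside, world axes, zero at the start; "ft_torque": the same for the moment, N m; "finger_gap": finger opening in m.
Only numpy, scipy, OpenCV 4.12 (cv2) and the standard library are available. Lean on these libraries where they do the work, as an engineer would, in place of code of your own. Each camera call takes 0.05 s, during which the arm holds its last target. There are 200 camera calls.

### The job

The low grey steel drawer case on the table is shut; its release is a plate set in a notch somewhere along the case's rear edge, the long side away from you, where it is hard to see. Feel along the rear edge with a fingertip to find the notch, then press the plate inside it fully home so that the drawer comes out at the front, and leave it standing open. Only touch and press: grasp nothing, do not touch the drawer itself, and do not disturb the loose things on and around the case.

Things in the scene. Friction and masses are not known exactly. Their poses are not given: they have to be found in the camera images.
- case: Low grey sheet-steel drawer case, screwed down, 160 deep (x) x 330 wide (y) x 45 mm high. Origin: centre of its underside, on the table; +x to the rear (away from the robot, yaw within 0.2 rad), +y to its left. Front with the drawer at x = -80 mm. Dark foot plate 4 mm thick sticks out behind the rear face to x = 122 mm; screw heads 7 mm high at its corners (x = 108, y = +-150 mm).
- case_rear_mid (a point): Middle of the flat rear face, 25 mm above the table (case frame x 80, y 0 mm), axes as the case. The rear is a bar of five 64 mm wide, 45 mm high blocks, centres at y = -128, -64, 0, 64, 128 mm, all flush. One of them, differing from start to start and not told, has in its middle the notch: 52 mm wide, open to the rear and top, 6 mm floor. The rest are solid.
- release (a joint): How far the release plate is pressed, m: 0 as found, 0.010 home. The upright plate (51 mm wide, z = 7 to 44 mm) fills the notch's width 8 mm in from the rear face, and is pressed level towards the case's -x until a solid stop, 18 mm in from the rear face. It takes about 6 to 8 N, has no return spring and stays where it is left.
- drawer (a joint): How far the drawer has come out at the front, towards the case's -x, m: 0 shut, 0.030 out. It is driven by the release plate, three times as far.
- insul_tape: Black roll of tape, 55 mm across, 19 mm high, lying on the front half of the lid; origin under its centre. Leave alone.
- clip_black: Black clip, 60 mm long, 12 mm high, lying on the front half of the lid; origin under its centre. Leave alone.
- screwdriver: Red screwdriver, 183 mm long, 23 mm high, lying on the table well behind the case; origin under its centre. Leave alone.
- marker: Marker pen, 135 mm long, lying left of the case; origin under its centre. Leave alone.
- small_beaker: Clear beaker, 57 mm across, 71 mm high, standing right of the case; origin under its centre. Leave alone.
- masking_tape: Roll of masking tape, 98 mm across, 25 mm high, lying left of the case; origin under its centre. Leave alone.
- vial: Small vial with a black cap, 25 mm across, 62 mm high, standing right of the case; origin under its centre. Leave alone.
There are look-alikes about, which are no part of the job. Leave any purple or yellow look-alike of the part that bears release alone.

How it is judged:
At the end, for the whole second after the job is handed in: The release plate is pressed at least 8 of its 10 mm, and the drawer stands still at least 24 mm out of the case (value of joint release above 0.008 m and value of joint drawer above 0.024 m and velocity of joint drawer below 0.005 m/s); the robot touches nothing.
It fails at once if the robot touches the drawer (contact force between the arm and drawer above 1 N).
It fails at once if the fingers touch the drawer (contact force between the fingers and drawer above 1 N).
It fails at once if a loose thing on or around the case is moved more than 20 mm, or lifted (distance of any of insul_tape, clip_black, screwdriver, marker, small_beaker, masking_tape, vial from where it was at the start of the episode above 0.02 m).
It also fails if it takes over 54 s, if anything falls off the work surface, if the arm or the gripper's body presses on something with over 40 N, if the wrist force passes 120 N, or if a joint passes its speed limit or range.

## Working session

There is one attempt and no reset: what is moved stays moved. The work goes in short steps, Python scripts to look and compute and a tool call to move; the robot and the scene stay as the last step left them, time stands still between calls to the robot, and variables do not carry over. Pictures are saved under pics/ and viewed, about 8 in all and at most 12, crops included, and the job is handed in when it is done.

Besides the shell and the picture viewer there is one more tool, called after "Emit:" by a JSON object that holds its "op" and its "data", one argument or row to a line. send_rows: Moves the arm, as the interface text tells. Its arguments: {"type":"object","properties":{"series":{"type":"array"},"newtons":{"type":"number"}},"required":["series"]}

```bash
mkdir -p pics; ls; python3 - <<'E'
from workcell import *
import cv2,numpy as np
s=get_state();print(s)
for c in("top","scene"):
    im=read_camera(c);cv2.imwrite(f"pics/{c}0.png",im)
    i=camera_info(c);print(c,i)
a=[cv2.imread(f"pics/{c}0.png") for c in("top","scene")]
E
```

```text
pics
{'clock': 0.0, 'joint_pos': array([-1.30159455e+00,  3.13978865e-01,  4.49575945e-02,  1.30360328e+00,
       -1.03335504e-05,  1.43121416e+00]), 'qvel': array([ 0.00016632, -0.00048086, -0.00175988, -0.00106856,  0.00035462,
        0.0005159 ]), 'tau': array([-6.43774747e-04, -4.80625069e+01,  2.98533547e+01,  1.92943937e-02,
       -2.21630235e-04,  1.06379136e-05]), 'tcp_pos': array([ 0.22841606, -0.52711436,  0.23041239]), 'orientation': array([-9.11858379e-04,  9.79184168e-01,  2.02971746e-01, -6.43578922e-05]), 'wrist_force': array([ 1.08988593, -0.50007791,  0.22719365]), 'ft_torque': array([-0.02020509, -0.01218504,  0.02574763]), 'finger_gap': 0.08560398509246497}
top {'K': array([[378.03892531,   0.        , 317.19483524],
       [  0.        , 378.03892531, 200.19639962],
       [  0.        ,   0.        ,   1.        ]]), 'D': array([-0.06959908,  0.        ,  0.        ,  0.        ,  0.        ]), 'xyz': array([ 0.30415303, -0.01632002,  1.54844765]), 'attitude': array([ 0.06370696, -0.69905511,  0.70974225, -0.059408  ])}
scene {'K': array([[426.84941236,   0.        , 320.01715614],
       [  0.        , 426.84941236, 194.50479093],
       [  0.        ,   0.        ,   1.        ]]), 'D': array([0.02636281, 0.        , 0.        , 0.        , 0.        ]), 'xyz': array([0.05472824, 0.61980665, 1.13709683]), 'attitude': array([ 0.10567473, -0.31554669,  0.89565279, -0.29507492])}
```

View pics/top0.png

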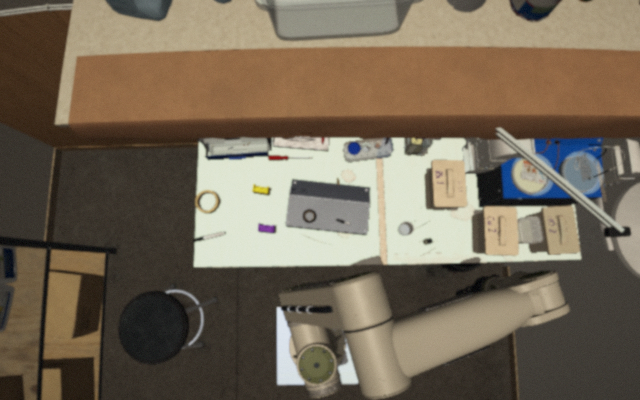

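View pics/scene0.png

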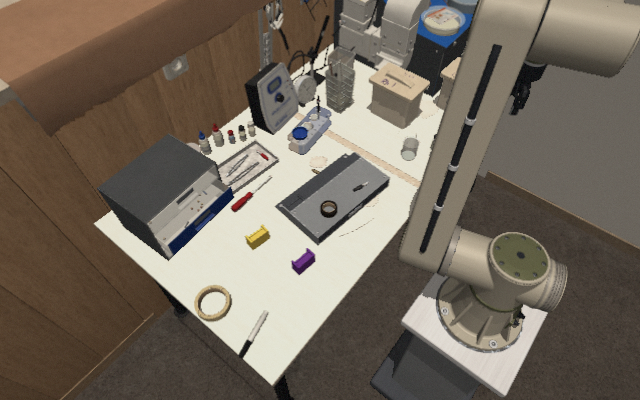

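Top view: the case spans about (287–370, 180–234), with the rear (dark foot plate) at the top of the picture. The black tape is at (309,215) and the clip at (341,221), both on the lid. The screwdriver is at (290,157) behind the case. The purple and yellow look-alikes are off to the left. Next I'll fit the case pose from the silhouettes.

```bash
cat > h.py <<'E'
from workcell import *
import cv2,numpy as np
from scipy.spatial.transform import Rotation as R
from scipy.optimize import minimize
def rot(q): return R.from_quat(q,scalar_first=True)
def proj(P,i):
    Rw=rot(i['attitude']).as_matrix(); Pc=(np.asarray(P,float)-i['xyz'])@Rw
    return cv2.projectPoints(Pc,np.zeros(3),np.zeros(3),i['K'],np.array(i['D']))[0][:,0]
def ray(uv,i,z):
    n=cv2.undistortPoints(np.array([[uv]],float),i['K'],np.array(i['D']))[0,0]
    d=rot(i['attitude']).apply([n[0],n[1],1]); return i['xyz']+d*(z-i['xyz'][2])/d[2]
def c2w(P,p):
    return R.from_euler('z',p[2]).apply(P)+[p[0],p[1],0]
E
python3 - <<'E'
from h import *
box=lambda x0,x1,z0,z1:[[x,y,z] for x in(x0,x1) for y in(-.165,.165) for z in(z0,z1)]
B=np.array(box(-.08,.08,0,.045)); F=np.array(box(.08,.122,0,.004))
M=[]
for c in("top","scene"):
    r=silhouettes(c,"case")
    for d in r[:2]: print(c,d['p'],d['box'],d['pixels'].sum())
    M.append((camera_info(c),r[0]['pixels'].astype(np.uint8)))
def cost(p,S=4):
    t=0
    for i,m in M:
        m=cv2.resize(m,None,fx=S,fy=S,interpolation=cv2.INTER_NEAREST);q=np.zeros_like(m)
        for b in(B,F):
            uv=(proj(c2w(b,p),i)+.5)*S-.5
            cv2.fillConvexPoly(q,cv2.convexHull(np.round(uv).astype(np.int32)),1)
        t+=(m!=q).sum()/(m.sum())
    return t
i=M[0][0];m=M[0][1];v,u=np.nonzero(m);c=ray((u.mean(),v.mean()),i,.04)
best=min((minimize(cost,[c[0]-.02,c[1],y],method='Nelder-Mead',options=dict(initial_simplex=np.array([[c[0]-.02,c[1],y]]+[[c[0]-.02+.02*(k==0),c[1]+.02*(k==1),y+.1*(k==2)] for k in range(3)]),maxiter=150)) for y in(-.1,0,.1)),key=lambda r:r.fun)
p=best.x;print(p,best.fun);np.save('case.npy',p)
for n,cn in zip(M,("top","scene")):
    im=cv2.imread(f"pics/{cn}0.png");uv=proj(c2w(np.vstack([B,F]),p),n[0])
    ce=uv.mean(0);A=np.array([[5,0,400-5*ce[0]],[0,5,300-5*ce[1]]])
    o=cv2.warpAffine(im,A,(800,600),flags=cv2.INTER_CUBIC)
    for k in uv: cv2.circle(o,tuple(int(t) for t in 5*(k-ce)+[400,300]),3,(0,0,255),-1)
    cv2.imwrite(f"pics/{cn}1.png",o)
for l in("insul_tape","clip_black","screwdriver"):
    r=silhouettes("top",l)
    if r: 
        v,u=np.nonzero(r[0]['pixels']);w=ray((u.mean(),v.mean()),i,.05 if l!="screwdriver" else .01)
        q=R.from_euler('z',-p[2]).apply(w-[p[0],p[1],0]);print(l,r[0]['p'],w,'case frame',q,r[0]['box'])
E
```

```text
top 0.77 [286.6, 179.0, 85.5, 55.7] 3048
top 0.48 [197.1, 190.2, 21.2, 26.1] 205
scene 0.58 [275.5, 152.7, 115.5, 92.5] 4289
[ 0.52923618 -0.0531499  -0.12574323] 0.5749827295027443
insul_tape 0.5 [0.50436537 0.0253167  0.05      ] case frame [-0.03451512  0.07472799  0.05      ] [304.7, 209.6, 11.8, 13.6]
screwdriver 0.6 [0.75968805 0.1580495  0.01      ] case frame [0.20214542 0.23843339 0.01      ] [267.3, 153.6, 22.1, 9.1]
```

View pics/top1.png

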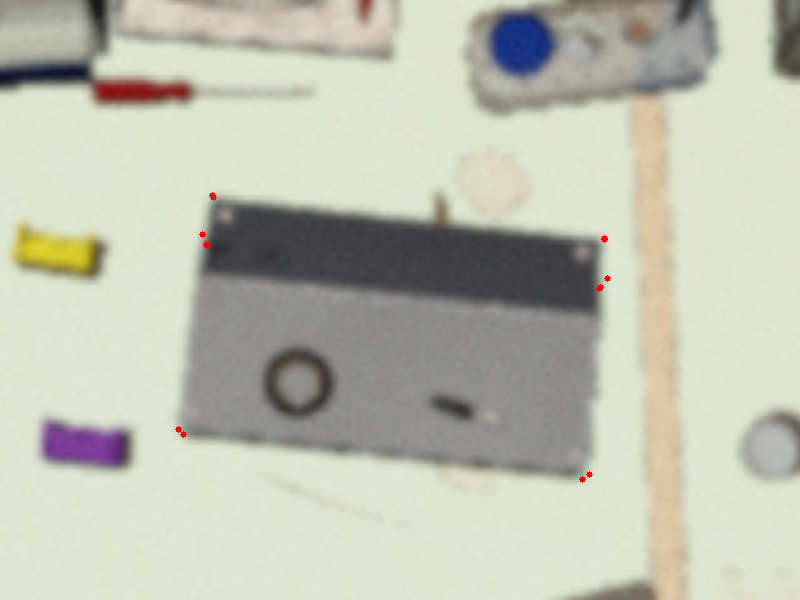

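View pics/scene1.png

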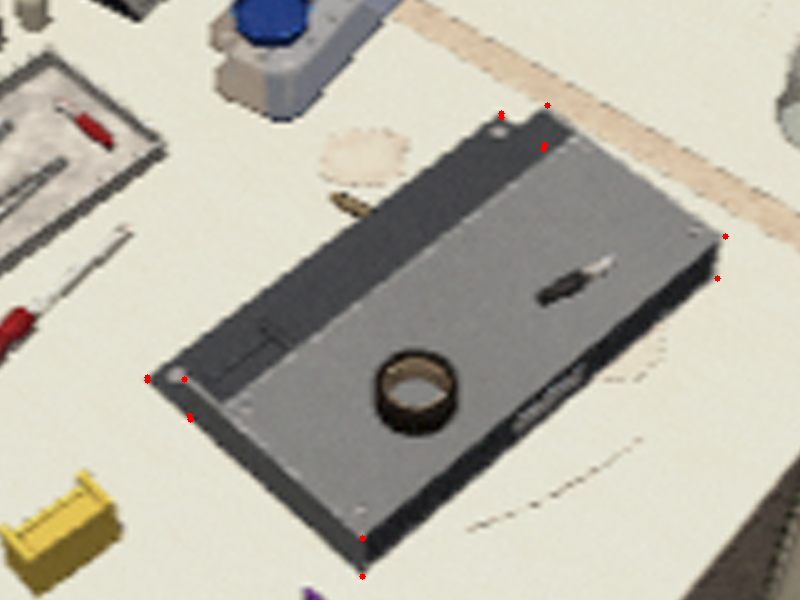

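The scene crop shows the fit is good to a few mm. There is a faint notch outline on the dark bar near the left end, around crop (250,350), and a dark spot at top crop (265,250). Both point to the block at y=+128 mm. I'll refine the pose from the corners, then start moving.

```bash
cat >> h.py <<'E'
def go(case_xyz,p=None,dyaw=0):
    "shift (cm) and turn (deg) in tool axes for a TCP target in the case frame, tool down, tool x along case +x"
    p=np.load('case.npy') if p is None else p
    s=get_state();T=rot(s['orientation']);w=c2w(np.array([case_xyz],float),p)[0]
    G=R.from_euler('z',p[2]+dyaw)*R.from_euler('x',np.pi)
    print('t',round(s['clock'],2),'world',w.round(4),'shift cm',(T.inv().apply(w-s['tcp_pos'])*100).round(2),'turn',(T.inv()*G).as_rotvec(degrees=True).round(2))
def here():
    p=np.load('case.npy');s=get_state()
    print('t',round(s['clock'],2),'case mm',(1000*R.from_euler('z',-p[2]).apply(s['tcp_pos']-[p[0],p[1],0])).round(1),'F case',R.from_euler('z',-p[2]).apply(s['wrist_force']).round(1),'q',s['joint_pos'].round(2))
E
python3 - <<'E'
from h import *
from scipy.optimize import least_squares
import workcell; print(getattr(workcell,'grip_point_offset',None))
p=np.load('case.npy')
box=lambda x0,x1,z0,z1:[[x,y,z] for x in(x0,x1) for y in(-.165,.165) for z in(z0,z1)]
A=np.array(box(-.08,.08,0,.045)+box(.08,.122,0,.004))
obs={"top":{(.122,.165,.004):(212,201),(.122,-.165,.004):(604,238),(-.08,.165,.045):(181,436),(-.08,-.165,.045):(588,476)},
"scene":{(-.08,.165,.045):(362,540),(-.08,.165,0):(362,573),(-.08,-.165,.045):(722,235),(.08,-.165,.045):(548,108),(.122,.165,.004):(148,378)}}
D=[]
for c,o in obs.items():
    i=camera_info(c);ce=proj(c2w(A,p),i).mean(0)
    D.append((i,np.array(list(o)),(np.array(list(o.values()),float)-[400,300])/5+ce))
f=lambda q:np.concatenate([(proj(c2w(P,q),i)-uv).ravel() for i,P,uv in D])
r=least_squares(f,p,loss='soft_l1');print(r.x,f(r.x).round(1));np.save('case.npy',r.x)
i=camera_info("scene");ce=proj(c2w(A,p),i).mean(0);ct=proj(c2w(A,p),camera_info("top")).mean(0)
# faint outline in scene crop / dark spot in top crop, on top plane, case frame
for cam,c0,pts in(("scene",ce,[(218,375),(290,340),(265,323)]),("top",ct,[(265,250)])):
    for u in pts:
        w=ray((np.array(u,float)-[400,300])/5+c0,camera_info(cam),.045)
        print(cam,u,R.from_euler('z',-r.x[2]).apply(w-[r.x[0],r.x[1],0]).round(3))
here();go([.13,.128,.15])
E
```

```text
0.0187
[ 0.52867291 -0.05280049 -0.12233384] [-0.  -0.8  0.   0.  -0.6 -1.1  0.3 -0.3  0.3 -0.1  0.4  0.9  0.8  0.2
 -0.1 -0.3 -0.1  0.2]
scene (218, 375) [0.069 0.148 0.045]
scene (290, 340) [0.058 0.097 0.045]
scene (265, 323) [0.079 0.099 0.045]
top (265, 250) [0.074 0.113 0.045]
t 0.35 case mm [-239.9 -507.8  231.1] F case [ 0.3 -0.7  1.2] q [-1.3   0.31  0.05  1.3   0.    1.43]
t 0.35 world [0.6733 0.0584 0.15  ] shift cm [ 64.1  -36.08   8.13] turn [-2.000e-02  0.000e+00  3.043e+01]
```

The notch outline spans y ≈ 98–148 mm, so the block is at +128. I'll move high first, shutting the fingers on the way.

Emit:
{"op": "send_rows", "data": {
  "series": [64,-36,0,0,0,30.4,0,64,-36,0,0,0,30.4,0,64,-36,0,0,0,30.4,0,64,-36,0,0,0,30.4,0,64,-36,0,0,0,30.4,0,64,-36,0,0,0,30.4,0,64,-36,0,0,0,30.4,0,64,-36,0,0,0,30.4,0,64,-36,0,0,0,30.4,0,64,-36,0,0,0,30.4,0],
  "newtons": 40
}}

```text
clock: 1.18
tcp_pos: [0.477, -0.2002, 0.2316]
orientation: [0.0, 0.998, -0.061, 0.0]
wrist_force: [0.5, -0.8, -0.3]
finger_gap: -0.0001
```

```bash
python3 -c "
from h import *
here();go([.13,.128,.15])"
```

```text
t 1.18 case mm [ -33.3 -152.6  231.6] F case [ 0.6 -0.7 -0.3] q [-0.55  0.2  -0.1   1.27 -0.    2.71]
t 1.18 world [0.6733 0.0584 0.15  ] shift cm [ 16.33 -28.06   8.16] turn [ 0.02 -0.04  0.02]
```

Joint 6 would run out of range at this yaw, so I'll use the half-turned equivalent and turn negative in steps while travelling.

Emit:
{"op": "send_rows", "data": {
  "series": [16.3,-28,0,0,0,-70,0,16.3,-28,0,0,0,-70,0,16.3,-28,0,0,0,-70,0,16.3,-28,0,0,0,-70,0,16.3,-28,0,0,0,-70,0,16.3,-28,0,0,0,-70,0,16.3,-28,0,0,0,-70,0,16.3,-28,0,0,0,-70,0,16.3,-28,0,0,0,-70,0,16.3,-28,0,0,0,-70,0]
}}

```text
clock: 2.02
tcp_pos: [0.6727, 0.0586, 0.23]
orientation: [-0.0, 0.85, 0.527, -0.0]
wrist_force: [-1.0, -0.1, 0.4]
finger_gap: 0.0001
```

Emit:
{"op": "send_rows", "data": {
  "series": [0,0,0,0,0,-70,0,0,0,0,0,0,-70,0,0,0,0,0,0,-70,0,0,0,0,0,0,-70,0,0,0,0,0,0,-70,0,0,0,0,0,0,-70,0,0,0,0,0,0,-70,0,0,0,0,0,0,-70,0,0,0,0,0,0,-70,0,0,0,0,0,0,-70,0]
}}

```text
clock: 2.85
tcp_pos: [0.6719, 0.0561, 0.2311]
orientation: [-0.0, 0.396, 0.918, -0.0]
wrist_force: [-0.2, 0.3, -0.3]
finger_gap: 0.0001
```

```bash
python3 -c "
from h import *
here();go([.13,.128,.1],dyaw=np.pi)
cv2.imwrite('pics/w1.png',read_camera('wrist'))"
```

```text
t 2.85 case mm [128.9 125.6 231.1] F case [-0.2  0.2 -0.3] q [-0.04  0.52  0.35  1.41 -0.    0.78]
t 2.85 world [0.6733 0.0584 0.1   ] shift cm [ 0.07  0.26 13.11] turn [-1.000e-02 -1.000e-02 -3.963e+01]
```

Emit:
{"op": "send_rows", "data": {
  "series": [0,0,0,0,0,-39.6,0,0,0,0,0,0,-39.6,0,0,0,0,0,0,-39.6,0,0,0,0,0,0,-39.6,0,0,0,0,0,0,-39.6,0,0,0,8,0,0,-39.6,0,0,0,8,0,0,-39.6,0,0,0,8,0,0,-39.6,0,0,0,8,0,0,-39.6,0]
}}

```text
clock: 3.65
tcp_pos: [0.6696, 0.0561, 0.149]
orientation: [-0.003, 0.065, 0.998, -0.0]
wrist_force: [0.5, 0.0, 0.2]
finger_gap: 0.0002
```

```bash
python3 -c "
from h import *
here();go([.13,.06,.02],dyaw=np.pi);go([.13,.128,.02],dyaw=np.pi)
cv2.imwrite('pics/w2.png',read_camera('wrist'))"
```

```text
t 3.65 case mm [126.6 125.3 149. ] F case [0.5 0.1 0.2] q [-0.04  0.54  0.19  1.23 -0.    0.09]
t 3.65 world [ 0.665  -0.0091  0.02  ] shift cm [-0.48 -6.52 12.9 ] turn [-0.04 -0.37 -0.47]
t 3.65 world [0.6733 0.0584 0.02  ] shift cm [-0.42  0.28 12.89] turn [-0.04 -0.37 -0.47]
```

View pics/w2.png

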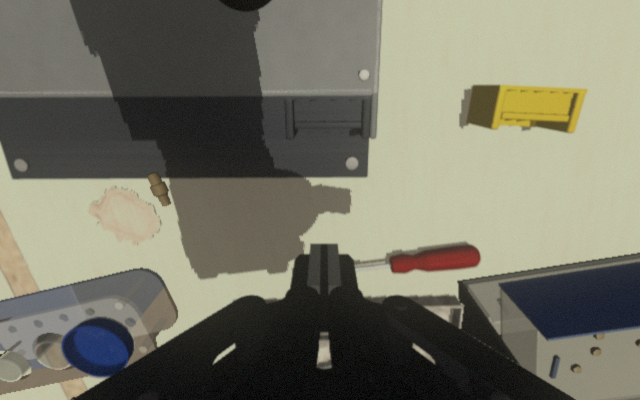

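The wrist view shows the notch clearly at (290–368, 95–138), at the case's +y end. That confirms the block at y=+128. I'll descend beside it and touch the solid bar at y≈65 mm for reference.

Emit:
{"op": "send_rows", "data": {
  "series": [-0.5,-6.5,4,0,-0.4,-0.5,0,-0.5,-6.5,8,0,-0.4,-0.5,0,-0.5,-6.5,12.9,0,-0.4,-0.5,0,-0.5,-6.5,12.9,0,-0.4,-0.5,0,-0.5,-6.5,12.9,0,-0.4,-0.5,0,-0.5,-6.5,12.9,0,-0.4,-0.5,0,-0.5,-6.5,12.9,0,-0.4,-0.5,0]
}}

```text
clock: 4.28
tcp_pos: [0.6716, -0.0091, 0.0262]
orientation: [0.006, 0.06, 0.998, -0.0]
wrist_force: [0.5, 0.1, 0.9]
finger_gap: 0.0
```

```bash
python3 -c "
from h import *
here();go([.095,.064,.02],dyaw=np.pi)"
```

```text
t 4.28 case mm [136.5  60.8  26.2] F case [0.5 0.1 0.9] q [-0.13  0.61 -0.01  0.94  0.   -0.01]
t 4.28 world [ 0.6308 -0.0009  0.02  ] shift cm [4.16 0.33 0.57] turn [-0.    0.73  0.13]
```

Emit:
{"op": "send_rows", "data": {
  "series": [2,0,0.4,0,0.3,0.1,0,3.5,0,0.4,0,0.3,0.1,0,3.5,0,0.4,0,0.3,0.1,0,3.5,0,0.4,0,0.3,0.1,0,3.5,0,0.4,0,0.3,0.1,0]
}}

```text
clock: 4.7
tcp_pos: [0.6368, -0.0048, 0.0211]
orientation: [0.004, 0.061, 0.998, -0.0]
wrist_force: [-0.2, -0.0, 0.6]
finger_gap: 0.0001
```

```bash
python3 -c "
from h import *
here();go([.091,.064,.02],dyaw=np.pi)"
```

```text
t 4.7 case mm [101.5  60.9  21.1] F case [-0.2 -0.   0.6] q [-0.13  0.56 -0.12  0.89 -0.   -0.01]
t 4.7 world [ 6.268e-01 -4.000e-04  2.000e-02] shift cm [1.05 0.31 0.1 ] turn [-0.01  0.44  0.06]
```

Slow approach to the solid bar, 2 mm steps.

Emit:
{"op": "send_rows", "data": {
  "series": [0.3,0,0,0,0,0,0,0.5,0,0,0,0,0,0,0.7,0,0,0,0,0,0,0.8,0,0,0,0,0,0,0.8,0,0,0,0,0,0,0.8,0,0,0,0,0,0]
}}

```text
clock: 5.2
tcp_pos: [0.6281, -0.0041, 0.0186]
orientation: [0.003, 0.061, 0.998, -0.0]
wrist_force: [5.7, 0.0, -0.8]
finger_gap: 0.0
```

Emit:
{"op": "send_rows", "data": {
  "series": [0.1,0,0,0,0,0,0,0.2,0,0,0,0,0,0,0.3,0,0,0,0,0,0,0.3,0,0,0,0,0,0]
}}

```text
clock: 5.53
tcp_pos: [0.6282, -0.0041, 0.0187]
orientation: [0.006, 0.061, 0.998, -0.0]
wrist_force: [12.8, -0.3, -7.6]
finger_gap: -0.0003
```

Emit:
{"op": "send_rows", "data": {
  "series": [0.1,0,0,0,0,0,0,0.2,0,0,0,0,0,0,0.2,0,0,0,0,0,0]
}}

```text
clock: 5.78
tcp_pos: [0.6282, -0.0041, 0.0188]
orientation: [0.007, 0.061, 0.998, -0.0]
wrist_force: [17.1, -1.0, -13.0]
finger_gap: 0.0004
```

```bash
python3 -c "
from h import *
here();go([.091,.128,.02],dyaw=np.pi)"
```

```text
t 5.78 case mm [92.8 60.5 18.8] F case [ 17.1   1.1 -13. ] q [-0.13  0.54 -0.15  0.86  0.   -0.01]
t 5.78 world [0.6346 0.0631 0.02  ] shift cm [ 0.18  6.75 -0.12] turn [0.04 0.85 0.01]
```

The tip met solid bar at TCP x=92.8 mm in the case frame, and the force rose to 17 N without movement. I'll back off and shift to y=128.

Emit:
{"op": "send_rows", "data": {
  "series": [-1.5,0,0,0,0,0,0,-1.5,0,0,0,0,0,0,-1.5,3,0,0,0,0,0,-1.5,6.7,0,0,0,0,0,-1.5,6.7,0,0,0,0,0,-1.5,6.7,0,0,0,0,0,-1.5,6.7,0,0,0,0,0]
}}

```text
clock: 6.37
tcp_pos: [0.643, 0.0616, 0.0177]
orientation: [0.0, 0.06, 0.998, -0.0]
wrist_force: [0.1, -1.0, -0.2]
finger_gap: -0.0002
```

```bash
python3 -c "
from h import *
here();go([.086,.128,.02],dyaw=np.pi)"
```

```text
t 6.37 case mm [ 99.6 127.5  17.7] F case [ 0.2 -1.  -0.2] q [-0.03  0.58 -0.08  0.91 -0.    0.09]
t 6.37 world [0.6296 0.0637 0.02  ] shift cm [ 1.36  0.05 -0.23] turn [-0.04  0.02  0.08]
```

Emit:
{"op": "send_rows", "data": {
  "series": [0.4,0,-0.4,0,0,0,0,0.8,0,-0.4,0,0,0,0,1.1,0,-0.4,0,0,0,0,1.3,0,-0.4,0,0,0,0,1.3,0,-0.4,0,0,0,0,1.3,0,-0.4,0,0,0,0]
}}

```text
clock: 6.87
tcp_pos: [0.6309, 0.0627, 0.0221]
orientation: [0.001, 0.061, 0.998, -0.0]
wrist_force: [-0.7, -0.6, 1.2]
finger_gap: 0.0002
```

Emit:
{"op": "send_rows", "data": {
  "series": [0.2,0,0,0,0,0,0,0.4,0,0,0,0,0,0,0.6,0,0,0,0,0,0,0.6,0,0,0,0,0,0,0.6,0,0,0,0,0,0]
}}

```text
clock: 7.28
tcp_pos: [0.6268, 0.0634, 0.0222]
orientation: [0.003, 0.061, 0.998, -0.0]
wrist_force: [5.7, -1.4, -2.7]
finger_gap: -0.0002
```

```bash
python3 -c "
from h import *
here();go([.074,.128,.02],dyaw=np.pi)"
```

```text
t 7.28 case mm [ 83.2 127.3  22.2] F case [ 5.8 -0.7 -2.7] q [-0.03  0.55 -0.13  0.89 -0.    0.1 ]
t 7.28 world [0.6177 0.0652 0.02  ] shift cm [0.93 0.07 0.22] turn [-0.02  0.29  0.02]
```

The tip passed the face plane and met the plate at about 6 N. Pressing on in small steps.

Emit:
{"op": "send_rows", "data": {
  "series": [0.15,0,0,0,0,0,0,0.3,0,0,0,0,0,0,0.45,0,0,0,0,0,0,0.6,0,0,0,0,0,0,0.6,0,0,0,0,0,0]
}}

```text
clock: 7.7
tcp_pos: [0.6209, 0.0641, 0.0223]
orientation: [0.003, 0.061, 0.998, -0.0]
wrist_force: [4.4, -0.4, -3.6]
finger_gap: 0.0002
```

Emit:
{"op": "send_rows", "data": {
  "series": [0.15,0,0,0,0,0,0,0.3,0,0,0,0,0,0,0.45,0,0,0,0,0,0,0.5,0,0,0,0,0,0,0.5,0,0,0,0,0,0]
}}

```text
clock: 8.12
tcp_pos: [0.6183, 0.0645, 0.0224]
orientation: [0.005, 0.061, 0.998, -0.0]
wrist_force: [9.4, -0.6, -8.3]
finger_gap: -0.0001
```

```bash
python3 -c "
from h import *
here()"
```

```text
t 8.12 case mm [ 74.6 127.3  22.4] F case [ 9.5  0.5 -8.3] q [-0.02  0.53 -0.16  0.87 -0.    0.1 ]
```

Emit:
{"op": "send_rows", "data": {
  "series": [0.15,0,0,0,0,0,0,0.3,0,0,0,0,0,0,0.3,0,0,0,0,0,0]
}}

```text
clock: 8.37
tcp_pos: [0.6182, 0.0645, 0.0226]
orientation: [0.007, 0.061, 0.998, -0.0]
wrist_force: [16.7, -2.2, -13.9]
finger_gap: -0.0003
```

Emit:
{"op": "send_rows", "data": {
  "series": [-1,0,0,0,0,0,0,-2,0,0,0,0,0,0,-3.5,0,0,0,0,0,0,-4,0,0,0,0,0,0,-4,0,0,0,0,0,0,-4,0,-6,0,0,0,0,-4,0,-12,0,0,0,0,-4,0,-16,0,0,0,0,-4,0,-16,0,0,0,0,-4,0,-16,0,0,0,0]
}}

```text
clock: 9.2
tcp_pos: [0.6536, 0.0608, 0.1911]
orientation: [0.007, 0.061, 0.998, 0.0]
wrist_force: [0.7, 0.5, -0.2]
finger_gap: -0.0004
```

```bash
python3 - <<'E'
from h import *
here();print(get_state()['wrist_force'])
p=np.load('case.npy');out=[]
a=read_camera('wrist');s=read_camera('scene');t=read_camera('top')
for im,c in((s,'scene'),(t,'top')):
    ce=proj(c2w(np.array([[-.03,.03,.04]]),p),camera_info(c))[0]
    k=4 if c=='scene' else 5
    out.append(cv2.warpAffine(im,np.array([[k,0,200-k*ce[0]+(60 if c=='scene' else 0)],[0,k,280-k*ce[1]]],float),(400,560),flags=cv2.INTER_CUBIC))
cv2.imwrite('pics/end.png',np.hstack(out));cv2.imwrite('pics/wend.png',a)
E
```

```text
t 9.2 case mm [110.1 128.  191.1] F case [ 0.6  0.6 -0.2] q [-0.03  0.47  0.19  1.27 -0.    0.09]
[ 0.66738259  0.47555067 -0.23748994]
```

View pics/end.png

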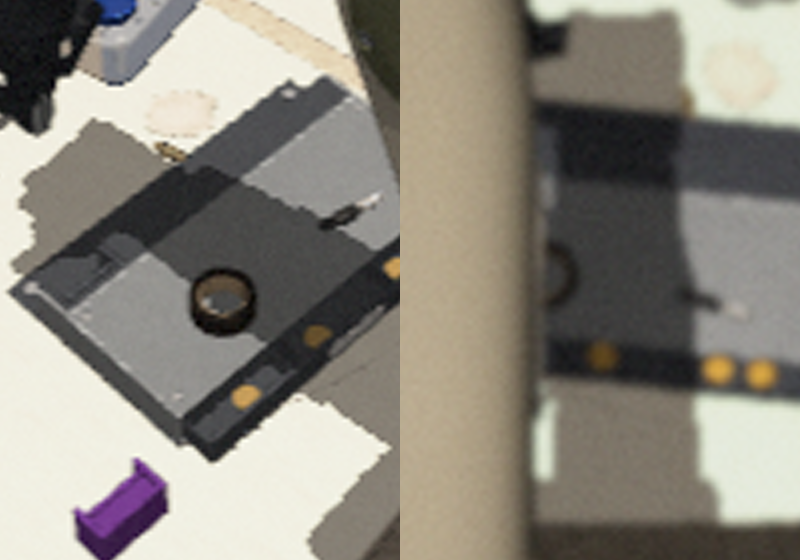

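View pics/wend.png

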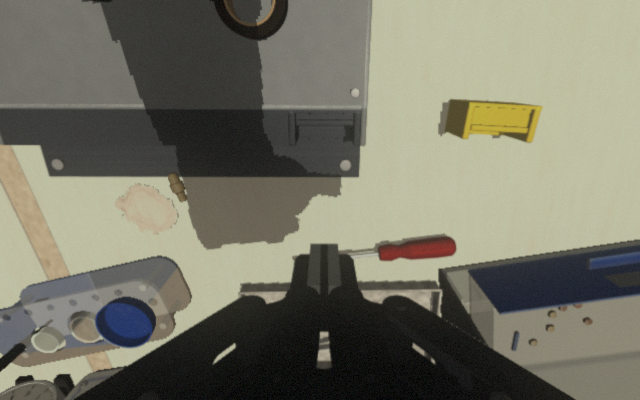

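The scene and top crops show the drawer standing open at the front along its whole visible length, scene crop (185–400, 250–460). The tape and clip are in place. In the wrist view the plate sits deep in the notch at (290–358, 110–145), and the screwdriver at (415,248) looks undisturbed.

```bash
python3 -c "
from workcell import *
print(get_state()['wrist_force'],hand_in())"
```

```text
the job is handed in; nothing more can be done
[-0.01691737 -0.20115491 -1.19005111] None
```

The release plate is pressed home, the drawer stands open at the front, and the job is handed in. No verdict was reported.

- **Finding the notch:** The first pictures showed it in the left-most block (y = +128 mm). By touch, the bar was solid at y ≈ 61 mm, with contact at TCP x = 92.8 mm. At y ≈ 128 mm the shut fingertip went past that plane and met the plate.
- **Pressing:** The plate moved at about 5–6 N until it stopped hard at TCP x = 74.6 mm. That is 18 mm beyond the bar contact, as the task describes for fully home. A further push raised the force to about 17 N level (22 N in all) with no movement. I then backed out level and lifted clear.
- **Last checks:**
  - The pictures showed the drawer out along its visible front. I did not measure how far, and its right end was out of view.
  - The tape, clip and screwdriver looked undisturbed. I did not check the marker, beaker, masking tape or vial again at the end, but the arm never went near them.
  - The wrist force was back to about 1 N, so nothing was being touched. The clock stood at about 9.4 s.

The silhouette fit of the case pose was poor (cost 0.57), so I refined it from hand-read corners, which then agreed to about 1 pixel. The touch on the rear face agreed with that pose to about 2 mm, assuming the fingertip is 22 mm deep.

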